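Move the splash-guard door to the hot plate in use

TASK

The hot plate with the amber flask is about to be used but has no splash guard, while the amber guard door still hangs on the empty hot plate. Pull up the red T-handle of the door's sprung hinge pin, lift the door off, and drop it into the blue hinge socket of the hot plate with the flask, so that it sits fully home, closed squarely across in front of the flask just as it hung before, with the pin sprung back down and the handle let go. Leave the flask standing where it is.

Things in the scene. Friction and masses are not known exactly. Their poses are not given: they have to be found in the camera images.
- guard_door: Loose upright door, about 0.5 kg, in the empty hot plate's socket at first. Origin: on the hinge axis, underside of the 32 mm round shoulder that rests on the socket. z up; +x panel's outer face, away from the hot plate. Amber clear panel 5 mm thick, y -10 to -112, z 7 to 85 mm. Barrel 22 mm diameter up to z 90. Under the shoulder a taper, 23 to 13 mm diameter, down to z -22. T-handle on top.
- hinge_pin (a joint): Sprung 8 mm pin in the door. 0 = home (tip at door z -38 mm, spring 1.6 N), 0.017 m = pulled up to its stop (3 N); pulling on then lifts the door, whose weight keeps the pin up; when seated and let go it springs home. Red T-handle fixed on it: 44 mm along door y, 14 mm along x, 18 mm high, centre on the hinge axis at door z 124 mm + joint value; pinch its 14 mm from above.
- plate_flask_socket (a point): Centre of the mouth of the socket to fill: 46 mm square bracket, blue top, 45 mm above the bench, at a far-side corner of the flask's hot plate. Hole 28 mm diameter, 24 deep, then 16 mm to the bench; the door's taper centres itself. Seated and closed, the door's origin is here and its axes parallel to these (panel along -y, x away from the plate). Other plates' sockets are alike; leave the pot's.
- flask: Closed amber conical flask, white stopper, loose, 0.2 kg, 70 mm diameter at the base, 83 mm tall. Stands on a white hot plate (140 mm square, 60 mm high), about 97 mm behind the closed door's plane. Origin: centre of its underside, z up. Must stay upright where it is.
Things that resemble listed ones, but are neither listed nor needed, are in the scene too. What is shaped like the guard_door but purple is not meant.

How it is judged (in metres and radians):
On the way:
1. the door is lifted off, clear of its socket, hanging by the pulled pin (height (world z) of guard_door above 0.085 m and value of joint hinge_pin above 0.012 m), for 0.2 s.
At the end, for the whole second after the job is handed in: Door in the flask hot plate's socket: axis within 8 mm, shoulder within 6 mm of the top, upright within 7 degrees, panel within 17 degrees of closed with the flask behind it, pin within 5 mm of home, all at rest; flask upright within 20 mm of where it stood (horizontal distance between guard_door and plate_flask_socket below 0.008 m and z of guard_door in the frame of plate_flask_socket below 0.006 m and angle between guard_door's own z axis and vertical below 0.12 rad and angle between the y axis of guard_door and the y axis of plate_flask_socket, either way round below 0.3 rad and x of flask in the frame of guard_door below 0 m and value of joint hinge_pin below 0.005 m and linear speed of each of guard_door, flask below 0.03 m/s and angle between flask's own z axis and vertical below 0.15 rad and distance of flask from where it was at the start of the episode below 0.02 m); the robot touches nothing.
It fails at once if the flask is knocked over or shifted by more than 30 mm (angle between flask's own z axis and vertical above 0.4 rad or distance of flask from where it was at the start of the episode above 0.03 m).
It also fails if it takes over 48 s, if anything falls off the work surface, if the arm or the gripper's body presses on something with over 40 N, if the wrist force passes 120 N, or if a joint passes its speed limit or range.

ROBOT

A 6-joint arm with a two-finger parallel gripper is mounted at the origin on the work surface. World frame = base frame: x ahead of the robot, y to its left, z up, the work surface at z = 0. Lengths are in mm, angles in rad, forces in N, time in s.
With the tool pointing down it reaches from about 275 to 1000 mm from the base axis. Payload 8.4 kg.
Tool frame: the origin (TCP) lies at the very end of the fingers, on their centre line; the grasp point (between the pads) lies 19 mm behind it; z points along the fingers, y is the line along which they close (so a half turn about z gives the same grasp; the last joint's range is limited). The gripper opens to 85 mm and grips with 20 to 120 N. Pads are 22 mm wide; open, the fingers measure 114 mm over their backs; the gripper's body (76 mm by 85 mm) begins 54 mm behind the grasp point. The pads swing forward as they close: fully open they stand 13 mm farther back than shut.
Start: joints at [1.287, 0.353, 1.633, -0, 1.155, -0.002], TCP at [173.802, 600.35, 206.381] pointing down, gripper open.
Joint ranges: [-2.63, 2.63], [-0.92, 2.1], [0.06, 2.66], [-1.3, 4.44], [0, 2.69], [-3.02, 3.02]. Speed limits (rad/s): [2.22, 2.22, 2.79, 3.14, 3.14, 3.14].

INTERFACE

Orientations are given as [roll, pitch, yaw] about the fixed x, y, z axes, in that order (R = Rz(yaw) Ry(pitch) Rx(roll)).
In Python, from rig import sensors, grab_frame, camera_params, order gives the robot as it stands. The module is installed in compiled form; this text tells all that it offers.
- The arm moves only by the tool move_arm, never from a script. Its argument "motion" is a list of rows, each a list of 7 numbers: the turn, a rotation vector about the tool's x, y, z in parts of the range, where 1.0 means pi rad, then the shift along the tool's x, y, z in a scale on which 1.0 is 1000 mm, then the finger opening in m, from 0 to 0.0854. A call has 1 to 8 rows; each row is the pose to reach, as a shift and turn from the pose commanded when the call began, along the tool's axes at that moment; what a row does not reach only later rows make up. A row lasts 1/8 s, in which the tool goes at most 62.5 mm and 10.7 degrees, less where a joint would pass 70% of its speed; a pose out of reach is approached as far as the arm can. Shift and turn numbers lie between -1 and 1, and a call with a number outside is refused. A call with a gripper value outside its range is refused whole. The fingers move at their own pace and stop on an object; "grip_force" is the grip in N (left out, the last holds). Time passes only in rows, so rows that repeat a pose let the fingers close. It gives the time, the measured TCP pose, the force, the opening and the grip force at its end, in the units of the state.
- sensors.sense(): the state, without advancing time (a new reading comes with each control period).
- grab_frame(name): name is "scene" or "top" or "wrist"; returns (picture, depth): 384x512x3 uint8, red, green, blue; 384x512 float32, mm along the optical axis (not along the pixel's ray), 0 where there is no reading.
- camera_params(name): a dict with "camera_matrix" (3x3 intrinsics, pixels), "world_from_camera" (4x4, takes a point from camera to world coordinates). Camera axes: x right, y down, z forward; pixel columns grow to the right and rows downward; lengths in mm; the calibration is good to about 2 mm. A picture is of the moment at which its call begins: read the wrist's pose just before it. camera_params takes no time and is no camera call; for the wrist camera it gives the pose at the moment of the call.
- order.sign_off(): hands the job in; it is judged then, once.
The state is a dict: "clock": time; "qpos": joint angles; "qvel": joint speeds; "joint_efforts": joint torques, N m; "eef_pos": TCP position; "tcp_rot": TCP orientation; "contact_force": force on the tool from outside, world axes, zero at the start; "wrist_torque": the same for the moment, N m; "opening": opening from 0.0 (shut) to 1.0 (fully open); "grasp_force": force on a finger pad.
Only numpy, scipy, OpenCV 4.12 (cv2) and the standard library are available. Lean on these libraries where they do the work, as an engineer would, in place of code of your own. Each camera call takes 0.05 s, during which the arm holds its last target. There are 200 camera calls.

## Working session

There is one attempt and no reset: what is moved stays moved. The work goes in short steps, Python scripts to look and compute and a tool call to move; the robot and the scene stay as the last step left them, time stands still between calls to the robot, and variables do not carry over. Pictures are saved under pics/ and viewed, at most 10 in all, crops included, and the job is handed in when it is done.

Besides the shell and the picture viewer there is one more tool, called as name(argument=value, ...), one argument or row to a line, values as JSON. move_arm: Moves the arm, as the interface text tells. Its arguments: {"type":"object","properties":{"motion":{"type":"array","items":{"type":"array","items":{"type":"number"}}},"grip_force":{"type":"number"}},"required":["motion"]}

```bash
mkdir -p pics
cat > h.py <<'E'
import numpy as np, cv2
from rig import sensors, grab_frame, camera_params, order
def grab(n,f):
    P=camera_params(n); im,d=grab_frame(n)
    cv2.imwrite(f'pics/{f}.png',im[:,:,::-1]); np.savez(f'pics/{f}.npz',im=im,d=d,K=P['camera_matrix'],T=P['world_from_camera'])
    return im,d,P
def load(f):
    z=np.load(f'pics/{f}.npz'); return z['im'],z['d'],z['K'],z['T']
def cloud(d,K,T):
    v,u=np.mgrid[:d.shape[0],:d.shape[1]]
    p=np.stack([(u-K[0,2])/K[0,0]*d,(v-K[1,2])/K[1,1]*d,d],-1)
    return p@np.array(T)[:3,:3].T+np.array(T)[:3,3]
def ray(u,v,K,T):
    T=np.array(T); r=T[:3,:3]@np.linalg.inv(K)@np.array([u,v,1.]); return T[:3,3],r/np.linalg.norm(r)
def onz(u,v,K,T,z):
    o,r=ray(u,v,K,T); return o+r*(z-o[2])/r[2]
E
python3 - <<'E'
from h import *
print(sensors.sense())
a=grab('scene','s0');b=grab('top','t0')
for x in(a,b):print(x[2])
E
```

```text
{'clock': 0.0, 'qpos': array([ 1.28661920e+00,  3.53662422e-01,  1.63415733e+00,  1.13757665e-05,
        1.15519340e+00, -2.43049339e-03]), 'qvel': array([-3.45985384e-05,  1.60888955e-03,  1.30742250e-03, -1.30463313e-03,
       -1.85245226e-03,  3.11811929e-04]), 'joint_efforts': array([ 3.60817205e-03, -6.05235171e+01, -3.42084646e+01,  3.07670416e-04,
        9.00334097e-03,  7.82598732e-06]), 'eef_pos': array([173.63885977, 599.84980404, 205.64286676]), 'tcp_rot': array([-3.14017219e+00, -1.38533197e-05,  2.85984141e+00]), 'contact_force': array([ 0.40402502, -0.07159538,  0.98710153]), 'wrist_torque': array([-0.00296645, -0.02407099,  0.00633067]), 'grasp_force': 0.0, 'opening': 0.9989356531780488}
{'camera_matrix': array([[393.39557785,   0.        , 255.13903325],
       [  0.        , 393.39557785, 187.96608276],
       [  0.        ,   0.        ,   1.        ]]), 'world_from_camera': array([[-6.30170056e-01,  6.46518407e-01, -4.29999593e-01,
         9.09970149e+02],
       [ 7.76387417e-01,  5.32086817e-01, -3.37796089e-01,
         3.81130699e+02],
       [ 1.04057254e-02, -5.46715254e-01, -8.37253935e-01,
         9.60695948e+02],
       [ 0.00000000e+00,  0.00000000e+00,  0.00000000e+00,
         1.00000000e+00]])}
{'camera_matrix': array([[400.69218343,   0.        , 254.63733388],
       [  0.        , 400.69218343, 194.82669348],
       [  0.        ,   0.        ,   1.        ]]), 'world_from_camera': array([[ 2.43715312e-02, -9.94415221e-01,  1.02685915e-01,
         3.35443397e+02],
       [-9.99702586e-01, -2.43326947e-02,  1.63100064e-03,
         5.25712235e+01],
       [ 8.76733161e-04, -1.02695125e-01, -9.94712492e-01,
         1.13111593e+03],
       [ 0.00000000e+00,  0.00000000e+00,  0.00000000e+00,
         1.00000000e+00]])}
```

View pics/s0.png

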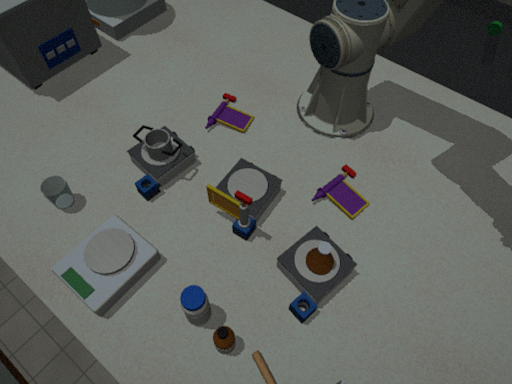

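View pics/t0.png

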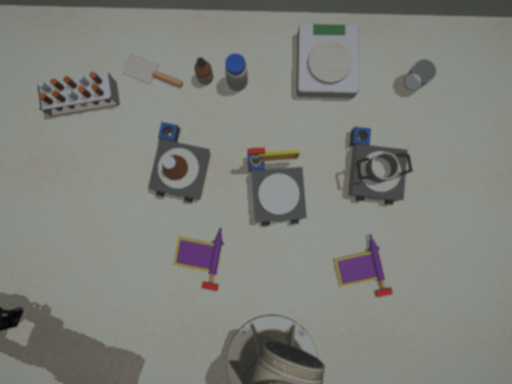

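The scene view shows the amber door on the middle empty plate (handle about (243,198)) and the free blue socket of the flask's plate about (303,307). In the top view the handle is at (256,152), the door panel runs to (298,155), the target socket is at (169,131) and the flask at (175,167).

Run:
```python
from h import *
def masks(im):
    h=cv2.cvtColor(im,cv2.COLOR_RGB2HSV); H,S,V=[h[...,i].astype(int) for i in range(3)]
    return dict(blue=(H>100)&(H<125)&(S>120)&(V>50),red=((H<6)|(H>174))&(S>170)&(V>90),amber=(H>15)&(H<32)&(S>150)&(V>80))
for f in('s0','t0'):
    im,d,K,T=load(f); C=cloud(d,K,T)
    for n,m in masks(im).items():
        k,l,st,ce=cv2.connectedComponentsWithStats(m.astype(np.uint8))
        for i in range(1,k):
            if st[i,4]<15: continue
            P=C[(l==i)&(d>0)]
            z=np.percentile(P[:,2],90); Q=P[P[:,2]>z-6]
            print(f,n,st[i,4],ce[i].round(1),'ztop',z.round(),'mean top',Q.mean(0).round(1),'ext',np.ptp(Q,0).round())
# plates: points z 45..75 top
im,d,K,T=load('t0');C=cloud(d,K,T)
for n,(u,v) in dict(flask=(180,170),empty=(278,193)).items():
    w=np.zeros(d.shape,bool);w[v-45:v+45,u-45:u+45]=1
    g=im.astype(int).max(2)<110
    m=w&(C[...,2]>48)&(C[...,2]<68)
    k,l,st,ce=cv2.connectedComponentsWithStats(m.astype(np.uint8))
    i=1+st[1:,4].argmax(); m=l==i
    print(n,np.median(C[m],0),cv2.minAreaRect(C[m][:,:2].astype(np.float32)))
    m2=cv2.morphologyEx(m.astype(np.uint8),cv2.MORPH_OPEN,np.ones((15,15)))
    print(cv2.minAreaRect(C[m2>0][:,:2].astype(np.float32)))
```

```text
s0 blue 172 [145.6 183.2] ztop 48.0 mean top [ 621.  -234.    46.1] ext [48. 48. 11.]
s0 blue 124 [244.1 225.5] ztop 48.0 mean top [548.7  63.4  45.7] ext [47. 45. 10.]
s0 blue 468 [192.3 297.2] ztop 133.0 mean top [783.8 117.7 130.6] ext [50. 51.  9.]
s0 blue 289 [303.6 305. ] ztop 47.0 mean top [620.  304.2  45.2] ext [50. 49.  8.]
s0 red 35 [229.   96.3] ztop 20.0 mean top [ 194.7 -301.3   17.6] ext [17. 43.  8.]
s0 red 56 [349. 170.] ztop 20.0 mean top [199.  173.9  17. ] ext [19. 38.  8.]
s0 red 72 [242.9 196.1] ztop 180.0 mean top [544.2  57.8 178.8] ext [14. 41.  7.]
s0 amber 104 [238.  120.2] ztop 18.0 mean top [ 267.7 -219.4   15.1] ext [ 85. 112.  10.]
s0 amber 152 [349.5 202.2] ztop 17.0 mean top [298.  218.   14.2] ext [ 89. 102.  11.]
s0 amber 132 [223.7 194.7] ztop 132.0 mean top [548.8  -2.7 130.4] ext [17. 95.  7.]
s0 amber 68 [225.1 209.9] ztop 61.0 mean top [550.6  -1.1  58.7] ext [12. 93.  8.]
t0 blue 281 [235.   63.2] ztop 133.0 mean top [781.5 113.8 130.7] ext [50. 47. 10.]
t0 blue 146 [168.  131.5] ztop 48.0 mean top [617.6 299.   45.5] ext [45. 46.  9.]
t0 blue
[... 292 characters left out ...]
 170.2  17. ] ext [15. 36.  8.]
t0 red 49 [383.4 292. ] ztop 22.0 mean top [ 193.4 -303.8   18.4] ext [14. 35.  8.]
t0 amber 102 [279.4 153.1] ztop 134.0 mean top [546.9  -6.3 132.5] ext [15. 94. 39.]
flask [510.90982728 253.65761612  56.46601713] ((517.2427368164062, 264.0617370605469), (141.22891235351562, 144.15785217285156), 79.24888610839844)
((530.1809692382812, 215.6695556640625), (90.50691986083984, 49.364044189453125), 2.546297073364258)
empty [451.37077919  -8.86595986  58.01395501] ((452.3263854980469, -9.308059692382812), (139.8455352783203, 140.23110961914062), 5.356616973876953)
((452.232177734375, -9.049964904785156), (139.87583923339844, 139.6486053466797), 5.462823390960693)
```

```bash
cat >> h.py <<'E'
from scipy.spatial.transform import Rotation as Ro
def go(x,y,z,yawdeg,cur=None):
    "row (turn, shift) from pointing-down pose cur=(x,y,z,yaw) to the target, tool axes"
    if cur is None:
        s=sensors.sense(); cur=(*s['eef_pos'],np.degrees(s['tcp_rot'][2]))
    R0=Ro.from_euler('xyz',[180,0,cur[3]],True);R1=Ro.from_euler('xyz',[180,0,yawdeg],True)
    print((R0.inv()*R1).as_rotvec().round(4),(R0.inv().apply(np.array([x,y,z])-cur[:3])/1000).round(4))
E
python3 - <<'E'
from h import *
T=camera_params('wrist')['world_from_camera'];print(T.round(2))
s=sensors.sense()
R=Ro.from_euler('xyz',s['tcp_rot']).as_matrix(); print(R.T@(T[:3,3]-s['eef_pos']), R.T@T[:3,2])
go(480,56,330,95.4,(173.8,600.35,206.4,163.86))
E
```

```text
[[ 2.8000e-01  9.2000e-01  2.6000e-01  1.0542e+02]
 [ 9.6000e-01 -2.7000e-01 -8.0000e-02  6.1863e+02]
 [-0.0000e+00  2.8000e-01 -9.6000e-01  3.7207e+02]
 [ 0.0000e+00  0.0000e+00  0.0000e+00  1.0000e+00]]
[  70.75219883   -1.19615885 -166.34999667] [-2.75278643e-01  7.68387673e-04  9.61364176e-01]
[ 0.     -0.      1.1949] [-0.4455 -0.4378 -0.1236]
```

Run:
```python
from h import *
go(543,56,300,95.4,(173.8,600.35,206.4,163.86))
```

```text
[ 0.     -0.      1.1949] [-0.506  -0.4203 -0.0936]
```

Units first: turns go in shares of pi rad. So 1.195 rad is 0.3804.

move_arm(
  motion=[
    [0,0,0.0477,-0.03,-0.025,-0.045,0.06],
    [0,0,0.3804,-0.506,-0.42,-0.094,0.06],
    [0,0,0.3804,-0.506,-0.42,-0.094,0.06],
    [0,0,0.3804,-0.506,-0.42,-0.094,0.06],
    [0,0,0.3804,-0.506,-0.42,-0.094,0.06],
    [0,0,0.3804,-0.506,-0.42,-0.094,0.06],
    [0,0,0.3804,-0.506,-0.42,-0.094,0.06],
    [0,0,0.3804,-0.506,-0.42,-0.094,0.06],
  ],
)

```text
clock: 1.1
eef_pos: [441.3, 205.3, 286.0]
tcp_rot: [3.141, -0.0, 1.663]
contact_force: [1.0, 0.6, -0.2]
opening: 0.704
grasp_force: 0.0
```

Run:
```python
from h import *
print(sensors.sense()['eef_pos'])
go(543,56,300,95.4)
```

```text
[441.2981228  205.27146258 286.0473836 ]
[ 0.      0.     -0.0017] [-0.158   0.0875 -0.014 ]
```

move_arm(
  motion=[
    [0,0,0,-0.158,0.0875,-0.014,0.06],
    [0,0,0,-0.158,0.0875,-0.014,0.06],
    [0,0,0,-0.158,0.0875,-0.014,0.06],
    [0,0,0,-0.158,0.0875,-0.014,0.06],
    [0,0,0,-0.158,0.0875,-0.014,0.06],
  ],
)

```text
clock: 1.72
eef_pos: [542.0, 58.1, 299.4]
tcp_rot: [-3.14, -0.0, 1.664]
contact_force: [-0.3, 0.1, 0.6]
opening: 0.703
grasp_force: 0.0
```

```bash
cat >> h.py <<'E'
def masks(im):
    h=cv2.cvtColor(im,cv2.COLOR_RGB2HSV); H,S,V=[h[...,i].astype(int) for i in range(3)]
    return dict(blue=(H>100)&(H<125)&(S>120)&(V>50),red=((H<6)|(H>174))&(S>170)&(V>90),amber=(H>15)&(H<32)&(S>150)&(V>80))
def comps(f,names=('blue','red','amber'),mn=60):
    im,d,K,T=load(f); C=cloud(d,K,T); out=[]
    for n in names:
        k,l,st,ce=cv2.connectedComponentsWithStats(masks(im)[n].astype(np.uint8))
        for i in range(1,k):
            if st[i,4]<mn: continue
            P=C[(l==i)&(d>0)]
            z=np.percentile(P[:,2],95); Q=P[P[:,2]>z-5].astype(np.float32)
            (c,wh,a)=cv2.minAreaRect(Q[:,:2])
            print(f,n,st[i,4],ce[i].round(),'ztop',z.round(1),'mean',Q.mean(0).round(1),'rect',np.round(c,1),np.round(wh,1),round(a,1))
E
python3 - <<'E'
from h import *
s=sensors.sense();print(s['eef_pos'],s['tcp_rot'],s['contact_force'])
grab('wrist','w1');comps('w1')
E
```

```text
[542.00222817  58.10165782 299.40716864] [-3.14033455e+00 -4.13838378e-04  1.66393080e+00] [-0.34101056  0.08427247  0.59721613]Traceback (most recent call last):
  File "<stdin>", line 3, in <module>
  File "h.py", line 35, in comps
    (c,wh,a)=cv2.minAreaRect(Q[:,:2])
             ~~~~~~~~~~~~~~~^^^^^^^^^
cv2.error: OpenCV(4.12.0) /io/opencv/modules/imgproc/src/convhull.cpp:143: error: (-215:Assertion failed) total >= 0 && (depth == CV_32F || depth == CV_32S) in function 'convexHull'
```

View pics/w1.png

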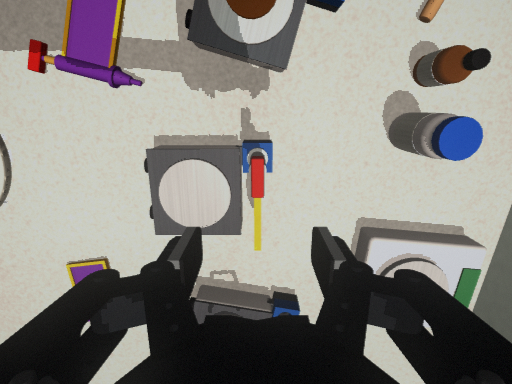

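The wrist view shows the red handle at (257,178) centred between the fingers, with the amber panel edge running down to (257,248) and the blue socket at (258,155).

```bash
sed -i 's/Q=P\[P\[:,2\]>z-5\].astype(np.float32)/Q=np.ascontiguousarray(P[P[:,2]>z-5],np.float32)\n            if len(Q)<9: continue/;s/P=C\[(l==i)&(d>0)\]/P=C[(l==i)\&(d>0)]\n            if len(P)<9: continue/' h.py
python3 - <<'E'
from h import *
comps('w1')
im,d,K,T=load('w1')
print((d>0).mean(), onz(257,178,K,T,178))
C=cloud(d,K,T)
m=(C[...,2]>50)&(C[...,2]<66)&(d>0);m[:140]=0;m[240:]=0;m[:,:140]=0;m[:,250:]=0
m=cv2.morphologyEx(m.astype(np.uint8),cv2.MORPH_OPEN,np.ones((15,15)))
print(cv2.minAreaRect(np.ascontiguousarray(C[m>0][:,:2],np.float32)))
E
```

```text
Traceback (most recent call last):
  File "h.py", line 37, in comps
    (c,wh,a)=cv2.minAreaRect(Q[:,:2])
             ~~~~~~~~~~~~~~~^^^^^^^^^
cv2.error: OpenCV(4.12.0) /io/opencv/modules/imgproc/src/convhull.cpp:143: error: (-215:Assertion failed) total >= 0 && (depth == CV_32F || depth == CV_32S) in function 'convexHull'
```

```bash
sed -i 's/cv2.minAreaRect(Q\[:,:2\])/cv2.minAreaRect(np.ascontiguousarray(Q[:,:2]))/' h.py
python3 - <<'E'
from h import *
comps('w1')
im,d,K,T=load('w1')
print((d>0).mean(), onz(257,178,K,T,178))
C=cloud(d,K,T)
m=(C[...,2]>50)&(C[...,2]<66)&(d>0);m[:140]=0;m[240:]=0;m[:,:140]=0;m[:,250:]=0
m=cv2.morphologyEx(m.astype(np.uint8),cv2.MORPH_OPEN,np.ones((15,15)))
print(cv2.minAreaRect(np.ascontiguousarray(C[m>0][:,:2],np.float32)))
E
```

```text
w1 blue 1683 [458. 138.] ztop 129.9 mean [780.7 116.7 128.7] rect [781.2 116.2] [51.6 51.7] 86.7
w1 blue 406 [257. 154.] ztop 45.1 mean [540.8  61.2  43.8] rect [541.6  55.9] [43.7 45.4] 5.6
w1 blue 163 [284. 311.] ztop 45.2 mean [ 617.  -215.3   48.3] rect [596.1 -78.3] [ 47.9 305.5] 9.9
w1 red 352 [34. 55.] ztop 16.9 mean [196.5 172.4  14.8] rect [196.3 172.5] [42.4 18. ] 81.2
w1 red 431 [257. 177.] ztop 177.8 mean [541.5  57.  176.7] rect [541.6  55.7] [12.8 42.6] 5.5
w1 amber 239 [66. 27.] ztop 13.9 mean [243.9 209.3  11.3] rect [244.6 214.9] [76.5  7. ] 80.5
w1 amber 354 [116.  29.] ztop 17.4 mean [315.8 202.4  15.1] rect [316.7 208.6] [84.9  7. ] 81.7
w1 amber 64 [49. 59.] ztop 15.5 mean [216.9 169.5  13.6] rect [216.9 169.5] [ 9.  14.3] 84.6
w1 amber 330 [257. 223.] ztop 129.9 mean [548.9 -15.7 128.7] rect [548.7 -18. ] [ 7.8 73.7] 5.6
w1 amber 211 [ 84. 267.] ztop 10.5 mean [ 239.5 -186.9    7.9] rect [ 246.7 -197.9] [79.4 45.8] 14.7
0.9958597819010416 [541.5133906   56.59974633 178.        ]
((450.658447265625, -7.9169158935546875), (140.4158477783203, 139.4044189453125), 5.427923202514648)
```

Handle centre (541.6, 55.8), top at 177.9, yaw 5.5° — it agrees with the socket and the text. Look at the target with the wrist camera before grasping.

Run:
```python
from h import *
go(600,290,300,79.3)
```

```text
[-0.    -0.     0.281] [ 0.2248  0.0797 -0.0005]
```

Converted, 0.28 rad is 0.0891.

move_arm(
  motion=[
    [0,0,0.0891,0.225,0.08,0,0.06],
    [0,0,0.0891,0.225,0.08,0,0.06],
    [0,0,0.0891,0.225,0.08,0,0.06],
    [0,0,0.0891,0.225,0.08,0,0.06],
    [0,0,0.0891,0.225,0.08,0,0.06],
    [0,0,0.0891,0.225,0.08,0,0.06],
    [0,0,0.0891,0.225,0.08,0,0.06],
  ],
)

```text
clock: 2.65
eef_pos: [600.5, 288.9, 300.1]
tcp_rot: [-3.142, 0.0, 1.385]
contact_force: [-0.0, -0.5, -0.1]
opening: 0.703
grasp_force: 0.0
```

Run:
```python
from h import *
s=sensors.sense();print(s['eef_pos'],s['tcp_rot'],s['qvel'].round(3))
im,d,P=grab('wrist','w2');comps('w2',('blue',));im,d,K,T=load('w2')
C=cloud(d,K,T); 
near=np.hypot(C[...,0]-517,C[...,1]-264)<105
m=(C[...,2]>55)&(C[...,2]<64)&(d>0)&near
c=max(cv2.findContours(m.astype(np.uint8),0,2)[0],key=cv2.contourArea)[:,0]
print('plate',cv2.minAreaRect(np.ascontiguousarray(C[c[:,1],c[:,0],:2],np.float32)))
m=near&(C[...,2]>70)&(C[...,2]<170);Q=C[m];print('flask top',Q[:,2].max(),Q[Q[:,2]>Q[:,2].max()-5].mean(0))
# socket hole: centre of low pixels within the blue square
b=np.hypot(C[...,0]-617,C[...,1]-301)<22
h=b&(C[...,2]<35)&(d>0); print('hole',h.sum(),C[h].mean(0))
go(541.6,55.8,200,95.5)
```

```text
[600.49623342 288.87287252 300.13121449] [-3.14154496e+00  3.32542097e-04  1.38458079e+00] [-0.012 -0.001 -0.004  0.003 -0.002  0.001]
w2 blue 617 [267. 144.] ztop 45.1 mean [618.6 303.1  43.7] rect [618.2 303. ] [44.4 44.4] 79.9
w2 blue 962 [407. 258.] ztop 129.8 mean [780.6 125.8 132.3] rect [719.2 187.7] [ 49.8 242.9] 42.1
w2 blue 283 [249. 287.] ztop 45.0 mean [544.6  61.8  43.7] rect [542.2  56.7] [46.5 46.7] 5.7
plate ((514.11865234375, 266.2610778808594), (110.27425384521484, 110.32310485839844), 82.0809555053711)
flask top 144.14528235809263 [514.11716588 272.91392799 141.72513721]
hole 249 [619.10377659 300.00783663  14.9413797 ]
[ 0.      0.     -0.2827] [-0.2398 -0.0149  0.1003]
```

View pics/w2.png

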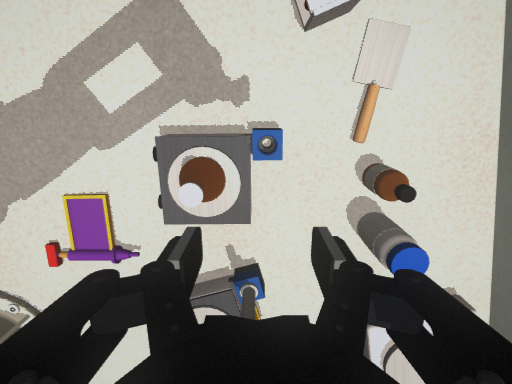

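The view shows the free blue socket at (267,144) right of the flask's plate, the plate nearly square to the image, and the flask at (200,182); the socket is at (618, 303), yaw about -10.2°.

Converted, -0.283 rad is -0.0901.

move_arm(
  motion=[
    [0,0,-0.0901,-0.24,-0.015,0.03,0.05],
    [0,0,-0.0901,-0.24,-0.015,0.03,0.05],
    [0,0,-0.0901,-0.24,-0.015,0.03,0.05],
    [0,0,-0.0901,-0.24,-0.015,0.08,0.05],
    [0,0,-0.0901,-0.24,-0.015,0.1,0.05],
    [0,0,-0.0901,-0.24,-0.015,0.1,0.05],
    [0,0,-0.0901,-0.24,-0.015,0.1,0.05],
  ],
)

```text
clock: 3.58
eef_pos: [542.9, 56.7, 201.4]
tcp_rot: [3.14, -0.0, 1.667]
contact_force: [0.6, -0.2, 0.2]
opening: 0.585
grasp_force: 0.0
```

Run:
```python
from h import *
s=sensors.sense();print(s['eef_pos'],s['tcp_rot'],s['qvel'].round(3))
go(541.6,55.8,150,95.5)
```

```text
[542.89663319  56.6775255  201.44213217] [ 3.13964280e+00 -2.32516319e-04  1.66729501e+00] [ 0.013 -0.004 -0.016  0.001 -0.002  0.   ]
[ 0.     -0.      0.0005] [-0.0007 -0.0014  0.0514]
```

move_arm(
  motion=[
    [0,0,0,-0.001,-0.001,0.025,0.05],
    [0,0,0,-0.001,-0.001,0.05,0.05],
    [0,0,0,-0.001,-0.001,0.05,0.05],
    [0,0,0,-0.001,-0.001,0.05,0.0],
    [0,0,0,-0.001,-0.001,0.05,0.0],
    [0,0,0,-0.001,-0.001,0.05,0.0],
    [0,0,0,-0.001,-0.001,0.05,0.0],
    [0,0,0,-0.001,-0.001,0.05,0.0],
  ],
  grip_force=60,
)

```text
clock: 4.58
eef_pos: [542.4, 55.5, 151.5]
tcp_rot: [3.138, -0.0, 1.668]
contact_force: [0.2, 0.7, 6.9]
opening: 0.118
grasp_force: 58.7
```

move_arm(
  motion=[
    [0,0,0,0,0,-0.008,0],
    [0,0,0,0,0,-0.016,0],
    [0,0,0,0,0,-0.024,0],
    [0,0,0,0,0,-0.034,0],
    [0,0,0,0,0,-0.044,0],
    [0,0,0,0,0,-0.056,0],
    [0,0,0,0,0,-0.068,0],
    [0,0,0,0,0,-0.068,0],
  ],
)

```text
clock: 5.58
eef_pos: [541.8, 55.5, 219.2]
tcp_rot: [3.139, 0.0, 1.668]
contact_force: [-0.6, 0.5, -5.2]
opening: 0.114
grasp_force: 59.0
```

Run:
```python
from h import *
s=sensors.sense();print(s['eef_pos'],s['contact_force'],s['opening'],s['grasp_force'])
grab('scene','s2');comps('s2',('red','amber'),30)
im=load('s2')[0][130:290,150:350];cv2.imwrite('pics/s2c.png',cv2.resize(im,None,fx=3,fy=3)[:,:,::-1])
```

```text
[541.82179272  55.46458877 219.23052829] [-0.57047446  0.49951298 -5.19315169] 0.11449311317733173 58.99920657277107
s2 amber 173 [223. 185.] ztop 182.7 mean [548.5  -1.2 180.6] rect [548.3  -3.7] [ 8.3 97.8] 6.2
s2 amber 141 [350. 202.] ztop 18.6 mean [298.1 202.1  16.1] rect [284.3 223.7] [99.4 76.3] 81.2
s2 amber 137 [222. 198.] ztop 146.6 mean [552.4 -30.1 149.2] rect [552.1 -29.6] [ 2.3 11.9] 3.6
```

View pics/s2c.png

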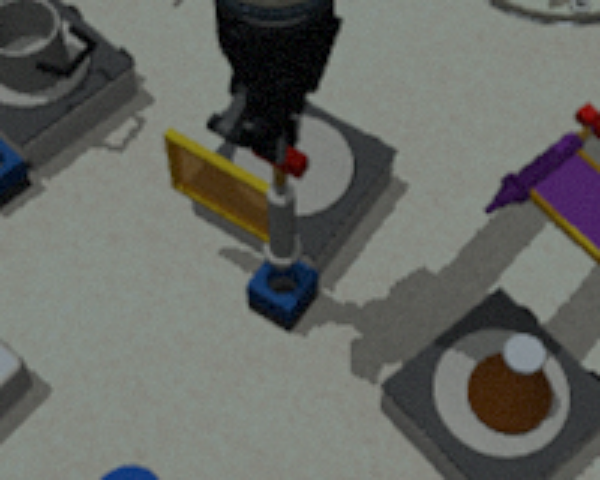

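The crop shows the door hanging freely about 50 mm above its now-empty socket at (283,285), gripped at the red handle.

Run:
```python
from h import *
go(618.2,302.7,279,79.8,(541.8,55.5,219.3,95.5))
```

```text
[ 0.    -0.     0.274] [ 0.2387  0.0997 -0.0597]
```

Converted, 0.274 rad is 0.0872.

move_arm(
  motion=[
    [0,0,0,0,0,-0.03,0],
    [0,0,0,0.01,0.01,-0.06,0],
    [0,0,0.0127,0.04,0.03,-0.06,0],
    [0,0,0.0286,0.08,0.06,-0.06,0],
    [0,0,0.0446,0.125,0.08,-0.06,0],
    [0,0,0.0637,0.17,0.095,-0.06,0],
    [0,0,0.0796,0.21,0.1,-0.06,0],
    [0,0,0.0872,0.2387,0.0997,-0.06,0],
  ],
)

```text
clock: 6.62
eef_pos: [616.8, 304.5, 276.6]
tcp_rot: [-3.14, 0.001, 1.393]
contact_force: [0.3, 0.5, -4.4]
opening: 0.115
grasp_force: 59.8
```

move_arm(
  motion=[
    [0,0,0,0,0,0,0],
    [0,0,0,0,0,0,0],
    [0,0,0,0,0,0,0],
  ],
)

```text
clock: 7.0
eef_pos: [617.3, 301.5, 277.7]
tcp_rot: [-3.141, 0.001, 1.393]
contact_force: [-0.2, 0.5, -4.5]
opening: 0.114
grasp_force: 60.2
```

Run:
```python
from h import *
s=sensors.sense();print(s['eef_pos'],s['tcp_rot'],s['contact_force'],s['wrist_torque'],s['opening'])
go(618.2,302.7,229,79.8)
for n in('scene','top','wrist'):
    f=n[0]+'3';grab(n,f);comps(f,('amber','blue'),40)
im=load('s3')[0][200:360,210:410];w=load('w3')[0]
cv2.imwrite('pics/c3.png',np.hstack([cv2.resize(im,(480,384)),w[:,100:420]])[:,:,::-1])
```

```text
[617.25615712 301.45747486 277.70954879] [-3.14133765e+00  6.45650949e-04  1.39300437e+00] [-0.19055291  0.51171376 -4.48626866] [ 0.10920244 -0.03195485  0.00367249] 0.11414250434339167
[ 0.     -0.      0.0002] [0.0014 0.0007 0.0487]
s3 amber 110 [237. 121.] ztop 18.0 mean [ 273.7 -230.5   15.9] rect [ 254.6 -222.4] [ 76.7 100.3] 11.9
s3 amber 408 [291. 259.] ztop 239.1 mean [605.  229.5 237.7] rect [606.4 242.4] [97.7  8.7] 80.0
s3 blue 178 [146. 183.] ztop 48.7 mean [ 621.3 -233.7   46.3] rect [ 620.7 -234.6] [47.1 44.8] 83.0
s3 blue 207 [244. 223.] ztop 47.9 mean [543.3  58.   45.7] rect [542.6  57.2] [45.7 46.6] 4.8
s3 blue 471 [192. 297.] ztop 132.8 mean [783.8 117.7 130.8] rect [782.9 117.2] [50.3 49.2] 45.5
s3 blue 281 [303. 305.] ztop 47.9 mean [620.4 303.9  45.5] rect [619.8 303.3] [44.9 45.5] 80.8
t3 amber 105 [181. 117.] ztop 240.3 mean [603.2 227.1 238. ] rect [603.4 226.4] [70.4  7. ] 80.4
t3 amber 44 [181. 124.] ztop 182.8 mean [605.1 239.2 181.3] rect [604.1 235.2] [49.9  1.8] 79.8
t3 blue 281 [235.  63.] ztop 133.8 mean [781.3 113.8 131.2] rect [782.4 114.4] [47.2 46.9] 16.9
t3 blue 66 [173. 133.] ztop 48.7 mean [614.7 284.6  46.3] rect [615.4 285.9] [17.2 40.2] 76.2
t3 blue 145 [361. 136.] ztop 49.0 mean [ 619.5 -234.9   46.7] rect [ 619.7 -235.2] [43.  40.8] 84.7
t3 blue 125 [255. 161.] ztop 48.9 mean [539.8  54.3  46.5] rect [540.7  54.3] [39.8 41. ] 1.9
w3 amber 610 [ 75. 228.] ztop 16.3 mean [300.6 203.4  13.9] rect [282.1 217.1] [90.6 79.6] 81.8
w3 amber 455 [256. 293.] ztop 237.2 mean [601.4 216.9 236.1] rect [601.4 216.4] [46.8  8.1] 79.7
w3 blue 431 [258. 151.] ztop 45.1 mean [621.4 312.8  44. ] rect [619.6 305.1] [40.9 44. ] 79.2
w3 blue 1083 [404. 279.] ztop 129.8 mean [782.1 125.4 133.2] rect [725.5 196.2] [ 41.7 248.6] 38.3
w3 blue 162 [246. 306.] ztop 45.0 mean [557.1  61.4  53.6] rect [585.4 170.8] [286.4  18.7] 75.2
```

View pics/c3.png

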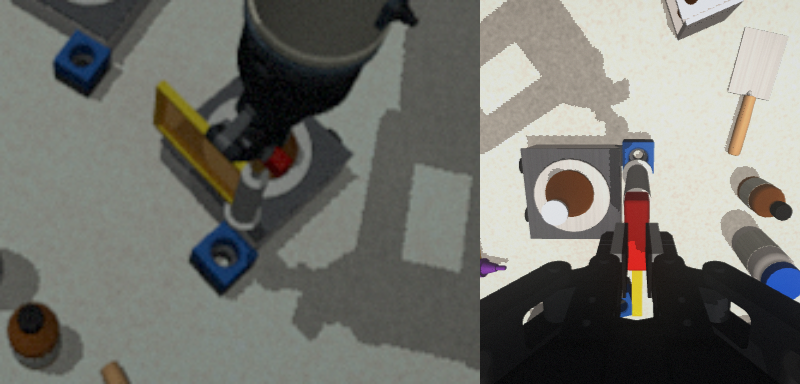

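The door hangs straight over the blue socket (wrist crop about (637,152)), panel parallel to the plate's edge (-10°); lower it.

move_arm(
  motion=[
    [0,0,0,0.001,0.0012,0.02,0],
    [0,0,0,0.001,0.0012,0.045,0],
    [0,0,0,0.001,0.0012,0.065,0],
    [0,0,0,0.001,0.0012,0.078,0],
    [0,0,0,0.001,0.0012,0.088,0],
    [0,0,0,0.001,0.0012,0.095,0],
    [0,0,0,0.001,0.0012,0.1,0],
    [0,0,0,0.001,0.0012,0.1,0],
  ],
)

```text
clock: 8.15
eef_pos: [618.5, 303.4, 177.9]
tcp_rot: [-3.142, 0.0, 1.394]
contact_force: [-0.4, 0.1, -5.3]
opening: 0.115
grasp_force: 60.2
```

move_arm(
  motion=[
    [0,0,0,0,0,0.005,0],
    [0,0,0,0,0,0.01,0],
    [0,0,0,0,0,0.013,0],
    [0,0,0,0,0,0.016,0],
    [0,0,0,0,0,0.019,0],
    [0,0,0,0,0,0.022,0],
    [0,0,0,0,0,0.0245,0],
    [0,0,0,0,0,0.0245,0],
  ],
)

```text
clock: 9.15
eef_pos: [618.5, 303.4, 153.3]
tcp_rot: [-3.141, 0.0, 1.394]
contact_force: [-0.8, 0.1, -1.8]
opening: 0.112
grasp_force: 60.9
```

Run:
```python
from h import *
s=sensors.sense();print(s['eef_pos'],s['contact_force'],s['wrist_torque'])
grab('scene','s4');comps('s4',('amber','red'),30)
grab('top','t4');comps('t4',('amber',),30)
```

```text
[618.47209718 303.36970855 153.26357202] [-0.80295775  0.11107909 -1.77124338] [ 0.05057031 -0.07465679 -0.00791953]
s4 amber 110 [237. 120.] ztop 19.3 mean [ 282.1 -237.7   17.2] rect [ 253.6 -224.3] [78.6 93.2] 15.8
s4 amber 133 [285. 268.] ztop 131.8 mean [605.8 230.6 129.7] rect [605.4 230.3] [69.   8.7] 79.1
s4 amber 145 [285. 282.] ztop 89.8 mean [605.9 223.1  89.9] rect [605.9 223.7] [35.3  1.8] 78.7
s4 red 38 [229.  96.] ztop 20.3 mean [ 196.3 -302.9   18.2] rect [ 195.6 -299.8] [12.4 40.7] 17.5
t4 amber 77 [189. 129.] ztop 132.4 mean [604.6 227.3 130. ] rect [604.7 227.4] [65.2  6.7] 79.6
```

Panel top is at 132 as it was before, so it is seated. Release and retreat.

move_arm(
  motion=[
    [0,0,0,0,0,0,0.045],
    [0,0,0,0,0,0,0.045],
    [0,0,0,0,0,0,0.045],
    [0,0,0,0,0,0,0.045],
    [0,0,0,0,0,-0.03,0.045],
    [0,0,0,0,0,-0.08,0.045],
    [0,0,0,0,0,-0.14,0.045],
    [0,0,0,0,0,-0.15,0.045],
  ],
)

```text
clock: 10.25
eef_pos: [620.5, 304.3, 309.0]
tcp_rot: [3.135, -0.005, 1.394]
contact_force: [0.1, 0.0, -0.0]
opening: 0.53
grasp_force: 0.0
```

Run:
```python
from h import *
s=sensors.sense();print(s['eef_pos'],s['contact_force'])
grab('scene','s5');comps('s5',('amber','red','blue'),30)
grab('wrist','w5');comps('w5',('amber','red','blue'),60)
for f in('w2','w5','s0','s5'):
    im,d,K,T=load(f);C=cloud(d,K,T);near=np.hypot(C[...,0]-517,C[...,1]-264)<60
    Q=C[near&(C[...,2]>120)&(C[...,2]<150)];print(f,'stopper',len(Q),Q.mean(0))
im=load('s5')[0][200:360,210:410];w=load('w5')[0]
cv2.imwrite('pics/c5.png',np.hstack([cv2.resize(im,(480,384)),w[:,100:420]])[:,:,::-1])
```

```text
[620.46360165 304.33552474 308.97683405] [ 0.11047201  0.0203605  -0.01542741]
s5 amber 108 [237. 121.] ztop 18.5 mean [ 273.5 -229.7   15.9] rect [ 254.2 -222.1] [75.8 95.5] 13.9
s5 amber 190 [288. 272.] ztop 130.8 mean [609.5 246.1 128.5] rect [608.5 242. ] [97.1  9. ] 79.6
s5 amber 157 [286. 283.] ztop 88.7 mean [606.2 219.8  91.3] rect [607.4 227. ] [41.7  0.9] 80.3
s5 red 39 [229.  96.] ztop 19.7 mean [ 194.3 -300.6   17.4] rect [ 194.3 -302.3] [14. 39.] 15.5
s5 red 122 [310. 285.] ztop 180.3 mean [620.3 301.5 178.2] rect [620.3 300.8] [41.7 11.8] 80.5
s5 blue 178 [146. 183.] ztop 48.5 mean [ 621.9 -232.9   46.4] rect [ 620.5 -233.9] [45.6 44.8] 85.0
s5 blue 210 [244. 223.] ztop 47.9 mean [543.2  58.   45.7] rect [542.6  57.4] [46.7 45.8] 4.7
s5 blue 469 [192. 297.] ztop 132.9 mean [783.5 117.5 130.8] rect [783.  117.1] [50.9 49.1] 46.0
s5 blue 165 [302. 308.] ztop 48.3 mean [628.  306.3  46.2] rect [619.9 303.4] [44.4 44.2] 81.5
w5 amber 299 [255. 221.] ztop 127.7 mean [605.3 228.5 125.8] rect [605.2 227.9] [73.5  7. ] 79.9
w5 amber 553 [ 82. 223.] ztop 16.2 mean [298.1 203.   13.9] rect [281.4 218.8] [95.3 81.2] 82.1
w5 red 413 [256. 178.] ztop 178.2 mean [618.6 300.8 176.7] rect [618.2 300. ] [42.  13.1] 79.2
w5 red 195 [ 44. 262.] ztop 16.7 mean [197.2 173.1  14.6] rect [196.6 173.6] [42.3 18.8] 81.1
w5 blue 361 [255. 154.] ztop 45.3 mean [619.8 307.6  44.1] rect [618.6 302.9] [45.9 42.9] 80.1
w5 blue 392 [392. 263.] ztop 129.9 mean [784.3 139.5 139.7] rect [731.6 203. ] [ 29.5 238.4] 36.5
w5 blue 412 [238. 296.] ztop 44.9 mean [542.4  56.8  43.5] rect [542.4  56.3] [46.2 46.7] 4.9
w2 stopper 541 [514.84717363 273.6070718  140.58988904]
w5 stopper 521 [515.12104089 273.77373741 140.08966278]
s0 stopper 171 [515.92301251 273.67562011 141.05718387]
s5 stopper 9 [521.27499094 280.75155388 128.64661894]
```

View pics/c5.png

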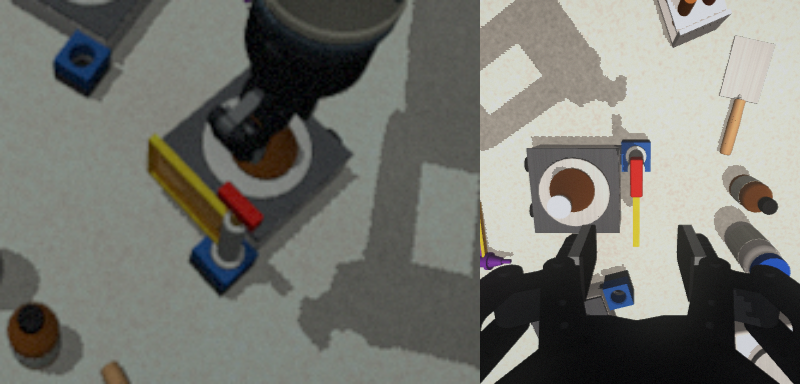

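The view shows the door standing in the flask's socket, panel closed along the plate, handle free (top 178, i.e. pin home), flask unmoved. Hand in.

```bash
python3 -c "
from rig import order
print(order.sign_off())"
```

```text
the job is handed in; nothing more can be done
None
```

The amber guard door is in the flask hot plate's socket, closed across in front of the flask, with the pin sprung home and the handle released. By the last camera check it leans 1–2° and the flask has not moved. I handed the job in at about 10 s of the 48 s allowed; `sign_off()` gave no verdict.

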